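# Rack the long gauge bar and latch the keeper gate

### The job

Lay the loose steel length bar down into the empty slot of the carrying rack and let it go there, without dropping it in. Then swing the rack's gate shut and press it gently home, with no more than about 12 N, until its sprung latch tongue snaps in behind the strike: no slamming and no forcing against the stop. The two bars already in the rack stay in their slots, and the things lying around stay as they are.

Things in the scene. Friction and masses are not known exactly. Their poses are not given: they have to be found in the camera images.
- bar_centre (a point): Centre of the loose steel length bar: a plain ground block 125 mm long, 18 mm wide, 26 mm high, about 0.45 kg, lying on the table to the right of the rack. Its y axis runs along the bar, x across its width, z up; the point is half-way along and 13 mm above the underside.
- rack: Carrying rack for three length bars, fixed on the table: aluminium base plate with black guide posts, open on top. Origin at table height; x along the slots away from the robot (the gate is at x = -89 mm), y left, z up. Bars rest on the plate, 17 mm above the table. Slots at y = +55 mm (empty, for the 125 mm bar), 0 (90 mm bar) and -52 mm (75 mm bar); the posts are at most 36 mm high.
- slot_centre (a point): Where the loose bar's centre lies when it rests in the empty slot with its far end at the back stop: rack x = -13.5 mm, y = +55 mm, 30 mm up. Axes as the rack's; the bar lies along x, with 3 to 15 mm end play towards the gate. The slot is 21 mm wide between posts 31 mm high with 3 mm lead-in slopes, 41 to 53 mm before and 44 to 62 mm behind this point; its sides are open between.
- bar_90_centre (a point): Centre of the 90 mm bar (18 mm wide, 26 mm high, loose) that already lies in the middle slot and stays there.
- bar_75_centre (a point): Centre of the 75 mm bar (18 mm wide, 26 mm high, loose) that already lies in the right slot and stays there.
- gate (a joint): Angle of the gate about its upright hinge, rad: about 0 when shut, positive when the free end is swung out towards the robot. The hinge is a little stiff; the gate stays where it is left.
- gate_hinge (a point): On the upright hinge axis, at the right front corner of the rack, 33 mm above the table. Its axes turn with the gate: y along the gate to its free (left) end, x through the gate towards the rack's inside. The gate is an 8 mm thick steel frame, 20 to 46 mm above the table, 165 mm long from the hinge.
- gate_push (a point): Where to push the gate, in its own +x direction: middle of the flat outer face of the dark latch case at the free end, 144 mm from the hinge along the gate, 14 mm out from the gate's middle plane towards the robot, 33 mm above the table. The case is 43 mm long along the gate, 18 mm thick, 20 to 46 mm above the table. Axes turn with the gate, as at gate_hinge.
- tongue (a joint): How far the bright steel tongue is pushed back into the latch case, m: 0 fully out, 9.5 mm proud of the gate's end. Spring 3.2 N at 0, 6.5 N at 7.5 mm. Its rack side is sloped: about 17 mm before the stop it meets the strike lip and is pushed back 7.5 mm, which takes 4 rising to 10 N of push at the case; then it snaps out behind the lip 1.5 mm before the gate meets the stop.
- tongue_nose (a point): Tip of the tongue at its flat rear edge: 174.5 mm from the hinge along the gate when the tongue is out, 11 mm from the gate's middle plane towards the robot, 33 mm above the table.
- strike: Strike at the left front corner of the rack, 17 to 47 mm above the table: a bent steel keeper with a lip for the tongue and a rubber stop for the gate, on a plate fixed at rack x = -89, y = 83 mm (its origin; axes as the rack's). The keeper is screwed down through a slot, up to 7 mm before or behind where the gate would shut at 0 rad. This is not measured: feel where the tongue snaps in.
- bar_125: The loose length bar itself; as bar_centre, but with its origin in the middle of its underside.
- digital_micrometer: Digital micrometer lying on the table to the left; a bystander.
- gel_pen: Pen lying on the table to the left; a bystander.
- loupe: Black watch loupe standing on the table to the right; a bystander.
- setting_rod: Steel setting rod, 70 mm long, 12 mm thick with a black sleeve, lying on the table to the right; a bystander.
There are look-alikes about, which are no part of the job. Leave any turquoise look-alike of the bar_125 alone.

How it is judged:
By the outcome, as a careful person would: the job done as asked, in the order asked, and still so for the second after the job is handed in, with the robot touching nothing.
It also fails if it takes over 72 s, if anything falls off the work surface, if the arm or the gripper's body presses on something with over 40 N, if the wrist force passes 120 N, or if a joint passes its speed limit or range.

### The arm

A 6-joint arm with a two-finger parallel gripper is mounted at the origin on a cart in front of the work surface, level with it; the furniture and walls round the work are solid. World frame = base frame: x ahead of the robot, y to its left, z up, the work surface at z = 0. Lengths are in m, angles in rad, forces in N, time in s.
With the tool pointing down it reaches from about 0.35 to 0.775 m from the base axis. Payload 5.5 kg.
Tool frame: the origin (TCP) lies at the very end of the fingers, on their centre line; the grasp point (between the pads) lies env.hold_point_z behind it (env.hold_point_z is the distance from the TCP to the grasp point, in m); z points along the fingers, y is the line along which they close (so a half turn about z gives the same grasp; the last joint's range is limited). The gripper opens to 85 mm and grips with 20 to 120 N. Pads are 22 mm wide; open, the fingers measure 114 mm over their backs; the gripper's body (76 mm by 85 mm) begins 54 mm behind the grasp point. The pads swing forward as they close: fully open they stand 13 mm farther back than shut.
Start: joints at [0.992, 0.313, 0.046, 1.304, 0, 1.431], TCP at [0.244, 0.521, 0.231] pointing down, gripper open.
Joint ranges: [-2.76, 2.76], [-0.86, 1.69], [-1.03, 1.26], [-2.2, 2.34], [-1.47, 1.5], [-3.14, 3.14]. Speed limits (rad/s): [2.57, 2.57, 3.14, 3.14, 3.14, 3.14].

### API

Orientations are given as a unit quaternion [w, x, y, z].
In Python, from workcell import env gives the robot as it stands.
- The arm moves only by the tool carry_out, never from a script. Its argument "steps" is a list of rows, each a list of 3 entries, a list of its own where there are three numbers: the turn, a rotation vector about the tool's x, y, z in degrees, then the shift along the tool's x, y, z in cm, then the closure in counts, from 0 (fully open) to 255 (shut). A call has exactly 8 rows; each row is the pose to reach, as a shift and turn from the pose commanded when the call began, along the tool's axes at that moment; what a row does not reach only later rows make up. A row lasts 1/8 s, in which the tool goes at most 62.5 mm and 10.7 degrees, less where a joint would pass 70% of its speed; a pose out of reach is approached as far as the arm can. A call with a gripper value outside its range is refused whole. The fingers move at their own pace and stop on an object; "force" is the grip in N (left out, the last holds). Time passes only in rows, so rows that repeat a pose let the fingers close, or fill a call up. It gives the time, the measured TCP pose, the force, the opening and the grip force at its end, in the units of the state.
- env.get_state(): the state, without advancing time (a new reading comes with each control period).
- env.read_camera(name): name is "scene" or "top" or "wrist"; returns (picture, depth): 400x640x3 uint8, red, green, blue; 400x640 float32, m along the optical axis (not along the pixel's ray), 0 where there is no reading.
- env.get_calibration(name): a dict with "fx", "fy", "cx", "cy" (pixels), "origin" and "orientation" of the camera in the world. Camera axes: x right, y up, looking along -z (the intrinsics and any distortion apply to the point x, -y, -z); pixel columns grow to the right and rows downward; lengths in m; the calibration is good to about 2 mm. A picture is of the moment at which its call begins: read the wrist's pose just before it. get_calibration takes no time and is no camera call; for the wrist camera it gives the pose at the moment of the call.
- env.hand_in(): hands the job in; it is judged then, once.
The state is a dict: "clock": time; "joint_pos": joint angles; "qvel": joint speeds; "tau": joint torques, N m; "tcp_pos": TCP position; "orientation": TCP orientation; "wrist_force": force on the tool from outside, world axes, zero at the start; "ft_torque": the same for the moment, N m; "finger_gap": finger opening in m; "grip_force": force on a finger pad.
Only numpy, scipy, OpenCV 4.12 (cv2) and the standard library are available. Lean on these libraries where they do the work, as an engineer would, in place of code of your own. Each camera call takes 0.05 s, during which the arm holds its last target. There are 200 camera calls.

## Working session

There is one attempt and no reset: what is moved stays moved. The work goes in short steps, Python scripts to look and compute and a tool call to move; the robot and the scene stay as the last step left them, time stands still between calls to the robot, and variables do not carry over. Pictures are saved under pics/ and viewed, at most 10 in all, crops included, and the job is handed in when it is done.

Besides the shell and the picture viewer there is one more tool, called after "Request:" as a command line: name --argument value ..., lists and objects as JSON in quotes. carry_out: Moves the arm, as the interface text tells. Its arguments: {"type":"object","properties":{"steps":{"type":"array","items":{"type":"array"}},"force":{"type":"number"}},"required":["steps"]}

```bash
mkdir -p pics; cat > h.py <<'E'
import numpy as np,cv2
from scipy.spatial.transform import Rotation as R
from workcell import env
def rot(q): return R.from_quat([q[1],q[2],q[3],q[0]])
def snap(name,f):
    c=env.get_calibration(name); p,d=env.read_camera(name)
    cv2.imwrite('pics/%s.png'%f,p[:,:,::-1]); np.savez('pics/%s.npz'%f,p=p,d=d,o=c['origin'],q=c['orientation'],k=[c['fx'],c['fy'],c['cx'],c['cy']])
    return c
def px(f,u,v,z=None):
    s=np.load('pics/%s.npz'%f); fx,fy,cx,cy=s['k']; r=rot(s['q'])
    ray=np.array([(u-cx)/fx,-(v-cy)/fy,-1.])
    w=r.apply(ray)
    o=s['o']
    if z is None:
        return o+w*s['d'][int(round(v)),int(round(u))]
    return o+w*(z-o[2])/w[2]
E
python3 - <<'E'
from h import *
for n in ['scene','top','wrist']:
    c=snap(n,n+'0'); print(n,c)
print(env.get_state(),env.hold_point_z)
E
```

```text
scene {'fx': 435.2412539597978, 'fy': 435.2412539597978, 'cx': 318.3899551937095, 'cy': 197.75763599574248, 'origin': array([ 0.01741201, -0.74756676,  0.70916815]), 'orientation': array([ 0.84259234,  0.45164639, -0.14221526, -0.25657067])}
top {'fx': 424.31343487803355, 'fy': 424.31343487803355, 'cx': 316.1674494931409, 'cy': 197.96871547402344, 'origin': array([0.51396648, 0.08664899, 1.33204674]), 'orientation': array([-0.70146311, -0.02569402,  0.02258516,  0.71188428])}
wrist {'fx': 301.19375201977545, 'fy': 301.19375201977545, 'cx': 318.8665634511073, 'cy': 200.47015562782752, 'origin': array([0.18105611, 0.55027434, 0.37247698]), 'orientation': array([ 0.83540774, -0.11870114, -0.07428157,  0.53149431])}
{'clock': 0.15, 'joint_pos': array([9.92417449e-01, 3.13862720e-01, 4.52433877e-02, 1.30358511e+00,
       1.46526155e-05, 1.43116104e+00]), 'qvel': array([ 8.07886203e-04, -3.14514235e-03,  2.84381083e-03,  3.17621150e-05,
       -5.77951521e-04,  2.19765634e-03]), 'tau': array([ 1.22919868e-03, -4.81065238e+01,  2.98816019e+01,  1.39609913e-02,
       -1.40220509e-04,  1.99633615e-05]), 'tcp_pos': array([0.24407811, 0.52021264, 0.2305953 ]), 'orientation': array([-2.54226265e-04,  2.17616468e-01,  9.76034106e-01, -6.56597336e-04]), 'wrist_force': array([-0.08254048, -0.0273551 ,  0.49296456]), 'ft_torque': array([0.02388773, 0.00127975, 0.02021356]), 'grip_force': 0.0, 'finger_gap': 0.0856021125135686} 0.0187
```

View pics/top0.png

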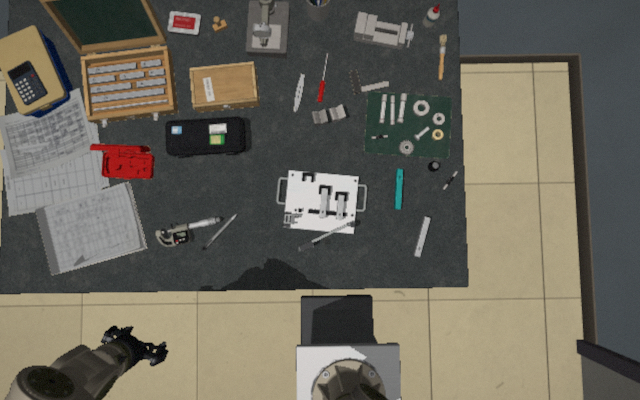

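View pics/scene0.png

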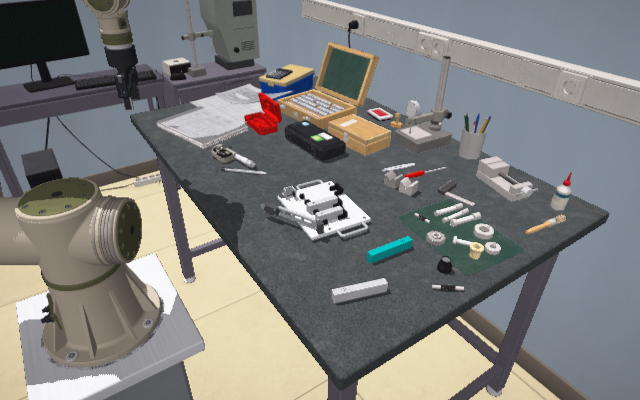

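The top picture shows the rack around (322,202), its gate swung out at (300–355, 245–222). The loose bar is at (422,237), with the turquoise look-alike at (399,188). I'll enlarge this area and measure it.

```bash
python3 - <<'E'
from h import *
im=cv2.imread('pics/top0.png')[160:265,268:440]
im=cv2.resize(im,None,fx=4.6,fy=4.6,interpolation=cv2.INTER_CUBIC)
cv2.imwrite('pics/topc.png',im)
# loose bar blob by depth height
s=np.load('pics/top0.npz')
p=s['p'].astype(int)
H=np.zeros((400,640));
for v in range(200,270):
  for u in range(400,445):
    H[v,u]=px('top0',u,v)[2]
m=(p.min(2)>110)&(H>-.5)&(H!=0)
ys,xs=np.nonzero(m); print(len(xs))
r=cv2.minAreaRect(np.c_[xs,ys].astype(np.float32)); print(r)
b=cv2.boxPoints(r)
for q in b: print(q,px('top0',*q,z=.026))
print(np.median(H[ys,xs]),px('top0',xs.mean(),ys.mean(),.026))
E
```

```text
258
((421.9384765625, 236.39230346679688), (6.402522563934326, 40.9586067199707), 15.255120277404785)
[413.46155 255.3077 ] [ 0.42342536 -0.20276663  0.026     ]
[424.23846 215.79231] [ 0.54349778 -0.23948122  0.026     ]
[430.4154  217.47691] [ 0.53804942 -0.25826333  0.026     ]
[419.6385 256.9923] [ 0.41805133 -0.22144521  0.026     ]
0.02616774648859377 [ 0.48073849 -0.23037827  0.026     ]
```

View pics/topc.png

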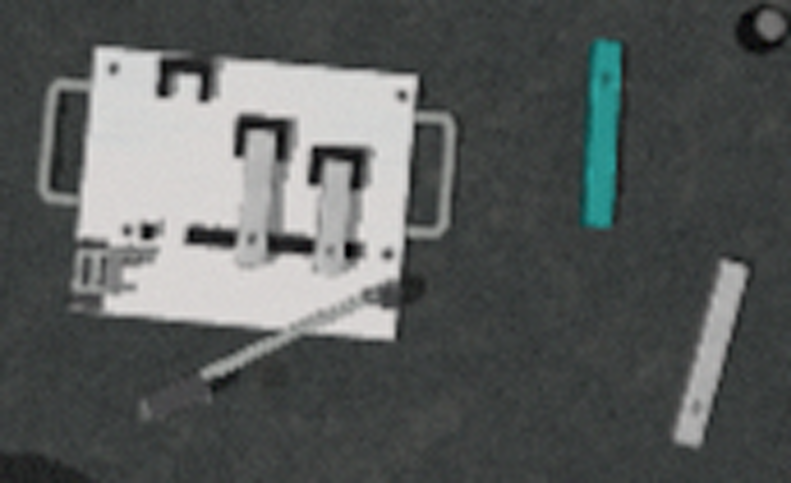

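The crop shows the rack plate with corners at about (97,45), (418,75), (397,340) and (72,310). The hinge is near (405,288) and the latch case end at (145,408), so the gate is open about 30°. The loose bar runs from (737,262) to (688,445). Next I'll work out the poses and the first move.

```bash
cat >> h.py <<'E'
def plan(pos,yawx,tilt=None):
    """shift(cm) and turn(deg) in tool axes from present pose to TCP pos, pointing down with tool x at yaw (deg)"""
    s=env.get_state(); r0=rot(s['orientation'])
    x=np.array([np.cos(np.radians(yawx)),np.sin(np.radians(yawx)),0]); z=np.array([0,0,-1.])
    rt=R.from_matrix(np.c_[x,np.cross(z,x),z])
    print('turn',np.degrees((r0.inv()*rt).as_rotvec()).round(2),'shift',(100*r0.inv().apply(np.array(pos)-s['tcp_pos'])).round(2))
E
python3 - <<'E'
from h import *
def P(u,v,z): q=px('top0',268+(u+.5)/4.6-.5,160+(v+.5)/4.6-.5,z); print((u,v),q.round(4)); return q
a=P(97,45,.017);b=P(418,75,.017);c=P(397,340,.017);d=P(72,310,.017)
print('rack yaw',np.degrees(np.arctan2(*(a-d)[1::-1])),np.degrees(np.arctan2(*(b-c)[1::-1])),np.degrees(np.arctan2(*(a-b)[1::-1]))-90)
h=P(405,288,.046);e=P(145,408,.046)
for u,v in [(262,125),(252,262),(338,160),(332,270)]:P(u,v,.043)
s=env.get_state();r=rot(s['orientation']);k=env.get_calibration('wrist')
print(r.inv().apply(k['origin']-s['tcp_pos']), r.inv().apply(rot(k['orientation']).apply([0,0,-1])))
plan([.481,-.2304,.2],163)
plan([.47,-.05,.25],180)
E
```

```text
(97, 45) [0.6946 0.1762 0.017 ]
(418, 75) [ 0.6709 -0.0411  0.017 ]
(397, 340) [ 0.4922 -0.0231  0.017 ]
(72, 310) [0.5155 0.1949 0.017 ]
rack yaw -5.9386362969283715 -5.724749138289518 -6.2454964501256285
(405, 288) [ 0.5267 -0.0267  0.046 ]
(145, 408) [0.4507 0.1452 0.046 ]
(262, 125) [0.636  0.0656 0.043 ]
(252, 262) [0.5453 0.0736 0.043 ]
(338, 160) [0.612  0.0156 0.043 ]
(332, 270) [0.5393 0.0209 0.043 ]
[ 0.06984728  0.0002855  -0.14197989] [-2.77525310e-01 -1.67015233e-04  9.60718312e-01]
turn [-0.08 -0.02 -8.14] shift [-53.34 -57.88   3.13]
turn [ -0.08  -0.03 -25.14] shift [-44.67 -42.03  -1.89]
```

```bash
python3 - <<'E'
from h import *
plan([.51,.06,.2],174)
E
```

```text
turn [ -0.08  -0.03 -19.14] shift [-43.62 -30.36   3.09]
```

Request:
carry_out --steps '[[[0, 0, -5], [-6, -4, 0.5], 100], [[0, 0, -10], [-12, -8, 1], 100], [[0, 0, -15], [-18, -12, 1.5], 100], [[0, 0, -19], [-24, -17, 2], 100], [[0, 0, -19], [-30, -21, 2.5], 100], [[0, 0, -19], [-36, -25, 3], 100], [[0, 0, -19], [-43.6, -30.4, 3], 100], [[0, 0, -19], [-43.6, -30.4, 3], 100]]'

```text
clock: 1.15
tcp_pos: [0.4942, 0.0865, 0.2021]
orientation: [0.0, 0.054, 0.999, 0.0]
wrist_force: [1.1, 1.0, -0.2]
finger_gap: 0.0519
grip_force: 0.0
```

```bash
python3 - <<'E'
from h import *
s=env.get_state();print(s['clock'],s['tcp_pos'],s['finger_gap'],np.abs(s['qvel']).max())
snap('wrist','w1')
im=cv2.imread('pics/w1.png')
cv2.imwrite('pics/w1c.png',im)
plan([.471,-.225,.15],163)
E
```

```text
1.15 [0.49423122 0.08647331 0.20206338] 0.05193304104119866 0.9234190200433876
turn [-0.2   0.22 10.49] shift [ -0.72 -30.62   5.29]
```

View pics/w1c.png

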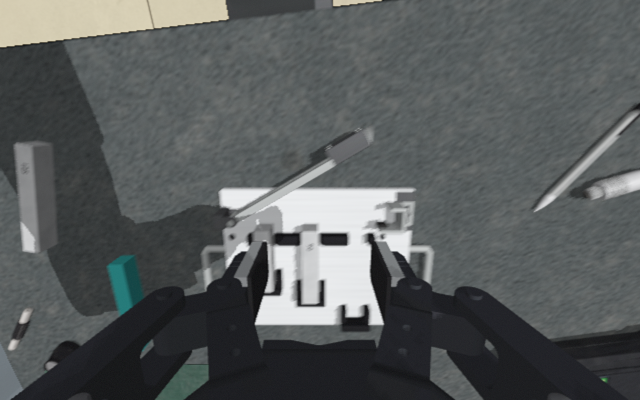

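The wrist picture, upside-down with the robot at the top, was taken while the arm was still moving. The rack is at centre, the gate runs from (230,220) to (370,130), and the loose bar is at (35,195). The fingers hide the empty slot, so I'll measure it later from a better spot and fetch the bar first.

```bash
python3 - <<'E'
from h import *
env.read_camera('top');env.read_camera('top')
env.read_camera('top');s=env.get_state();print(s['clock'],s['tcp_pos'],np.abs(s['qvel']).max())
plan([.481,-.2304,.12],163)
E
```

```text
1.35 [0.49367772 0.08715393 0.20168833] 0.048428164262362766
turn [ 1.000e-02 -8.000e-02  1.067e+01] shift [ -2.25 -31.7    8.16]
```

Request:
carry_out --steps '[[[0, 0, 2], [-0.3, -4.5, 1], 100], [[0, 0, 4], [-0.6, -9, 2], 100], [[0, 0, 6], [-1, -13.5, 3], 100], [[0, 0, 8], [-1.4, -18, 4], 100], [[0, 0, 10.7], [-1.8, -22.5, 5.5], 100], [[0, 0, 10.7], [-2.2, -27, 7], 100], [[0, 0, 10.7], [-2.2, -31.7, 8.2], 100], [[0, 0, 10.7], [-2.2, -31.7, 8.2], 100]]'

```text
clock: 2.35
tcp_pos: [0.4811, -0.2298, 0.1191]
orientation: [-0.001, 0.147, 0.989, 0.0]
wrist_force: [-0.8, 1.2, -0.4]
finger_gap: 0.0517
grip_force: 0.0
```

```bash
python3 - <<'E'
from h import *
for i in range(3): env.read_camera('top')
snap('wrist','w2'); s=env.get_state();print(s['clock'],s['tcp_pos'],np.abs(s['qvel']).max())
plan([.481,-.2304,.004],163)
E
```

```text
2.55 [ 0.48183991 -0.22725506  0.12051249] 0.004074779017515852
turn [ 0.03 -0.01  0.29] shift [-1.000e-02 -3.300e-01  1.165e+01]
```

View pics/w2.png

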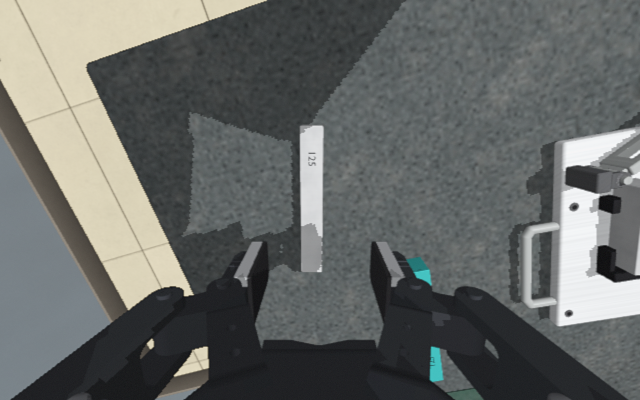

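The bar lies between the fingers: its robot-side end is at (301–324,126) and its far end is at (303–321,271).

```bash
python3 - <<'E'
from h import *
a=px('w2',312.5,126.5,.026);b=px('w2',312.2,271,0);b2=px('w2',312.2,271,.026)
print(a,b,b2,px('w2',312,200),np.linalg.norm(a-b2))
c=(a+b2)/2; print(c, np.degrees(np.arctan2(*(a-b2)[1::-1])))
plan([c[0],c[1],.004],np.degrees(np.arctan2(*(a-b2)[1::-1])))
E
```

```text
[ 0.42249713 -0.21440192  0.026     ] [ 0.55377539 -0.25542231  0.        ] [ 0.54000785 -0.25064003  0.026     ] [ 0.47822189 -0.23189059  0.02565775] 0.12297141265511356
[ 0.48125249 -0.23252098  0.026     ] 162.86121624601404
turn [ 0.03 -0.01  0.43] shift [-0.1  -0.53 11.65]
```

Request:
carry_out --steps '[[[0, 0, 0.4], [-0.1, -0.5, 2], 100], [[0, 0, 0.4], [-0.1, -0.5, 4], 100], [[0, 0, 0.4], [-0.1, -0.5, 6], 100], [[0, 0, 0.4], [-0.1, -0.5, 8], 100], [[0, 0, 0.4], [-0.1, -0.5, 9.5], 100], [[0, 0, 0.4], [-0.1, -0.5, 10.7], 100], [[0, 0, 0.4], [-0.1, -0.5, 11.4], 100], [[0, 0, 0.4], [-0.1, -0.5, 11.6], 100]]'

```text
clock: 3.55
tcp_pos: [0.4811, -0.2341, 0.004]
orientation: [-0.0, 0.15, 0.989, 0.0]
wrist_force: [-0.8, 1.1, 0.4]
finger_gap: 0.0523
grip_force: 0.0
```

Request:
carry_out --steps '[[[0, 0, 0], [0, 0, 0], 140], [[0, 0, 0], [0, 0, 0], 170], [[0, 0, 0], [0, 0, 0], 200], [[0, 0, 0], [0, 0, 0], 230], [[0, 0, 0], [0, 0, 0], 255], [[0, 0, 0], [0, 0, 0], 255], [[0, 0, 0], [0, 0, 0], 255], [[0, 0, 0], [0, 0, 0], 255]]' --force 50

```text
clock: 4.55
tcp_pos: [0.4816, -0.2341, 0.0048]
orientation: [0.001, 0.15, 0.989, 0.0]
wrist_force: [-1.2, 2.5, 5.5]
finger_gap: 0.0172
grip_force: 50.2
```

Request:
carry_out --steps '[[[0, 0, 0], [0, 0, -1], 255], [[0, 0, 0], [0, 0, -3.5], 255], [[0, 0, 0], [0, 0, -7], 255], [[0, 0, 0], [0, 0, -10.5], 255], [[0, 0, 0], [0, 0, -14], 255], [[0, 0, 0], [0, 0, -17.5], 255], [[0, 0, 0], [0, 0, -20], 255], [[0, 0, 0], [0, 0, -20], 255]]' --force 60

```text
clock: 5.55
tcp_pos: [0.4818, -0.235, 0.2059]
orientation: [0.001, 0.15, 0.989, -0.001]
wrist_force: [-0.8, -0.7, -4.0]
finger_gap: 0.0168
grip_force: 59.2
```

```bash
python3 - <<'E'
from h import *
for i in range(2): env.read_camera('top')
s=env.get_state();print(s['clock'],s['tcp_pos'],s['wrist_force'],s['finger_gap'])
plan([.68,.03,.22],174)
E
```

```text
5.65 [ 0.48046272 -0.23398783  0.20310947] [-0.49935768 -0.24517769 -4.30024513] 0.01683158558359618
turn [  0.03  -0.09 -11.25] shift [-11.22  31.13  -1.7 ]
```

Request:
carry_out --steps '[[[0, 0, -2], [-1.5, 4.5, -1], 255], [[0, 0, -4], [-3, 9, -1.5], 255], [[0, 0, -6], [-4.5, 13.5, -1.7], 255], [[0, 0, -8], [-6, 18, -1.7], 255], [[0, 0, -11.2], [-8, 22.5, -1.7], 255], [[0, 0, -11.2], [-10, 27, -1.7], 255], [[0, 0, -11.2], [-11.2, 31, -1.7], 255], [[0, 0, -11.2], [-11.2, 31, -1.7], 255]]'

```text
clock: 6.65
tcp_pos: [0.6801, 0.0316, 0.2175]
orientation: [-0.002, 0.051, 0.999, 0.0]
wrist_force: [-0.6, -0.7, -4.8]
finger_gap: 0.0173
grip_force: 59.6
```

```bash
python3 - <<'E'
from h import *
for i in range(6): env.read_camera('top')
s=env.get_state();print(s['clock'],s['tcp_pos'],np.abs(s['qvel']).max())
snap('wrist','w3')
im=cv2.imread('pics/w3.png')[:240,240:560]
cv2.imwrite('pics/w3c.png',cv2.resize(im,None,fx=2.5,fy=2.5,interpolation=cv2.INTER_CUBIC))
E
```

```text
6.95 [0.67926705 0.027499   0.22089049] 0.009233786120413364
```

View pics/w3c.png

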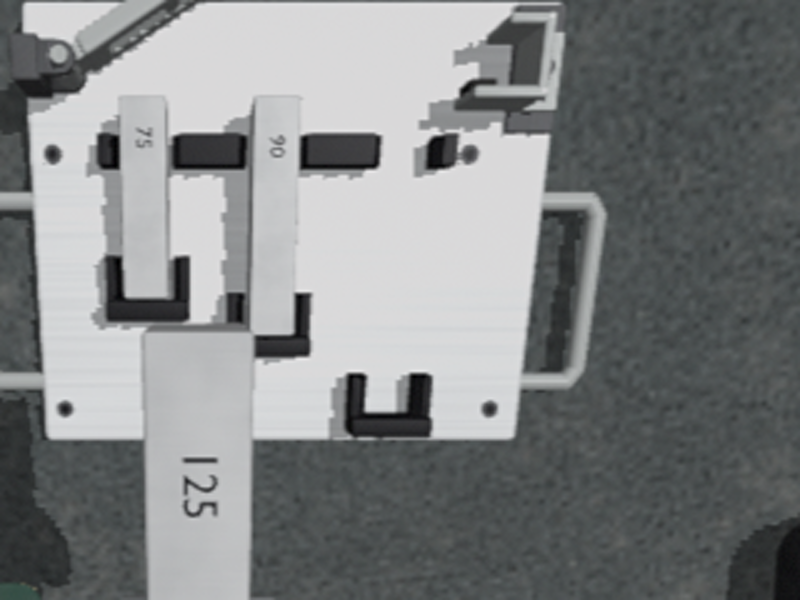

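Clear view of the rack. In the crop the rear U of the empty slot spans (346–431, 373–437), and its front posts have their edges at about 380 and 432 in rows 133–167. The strike is at (510–560, 10–110) and the hinge at (60,55). The 125 bar hangs at (145–252, 325 and below). Now I'll measure these.

```bash
python3 - <<'E'
from h import *
def C(u,v): return 240+(u+.5)/2.5-.5,(v+.5)/2.5-.5
s=np.load('pics/w3.npz');g=s['p'].astype(int).sum(2)//3
for n,u,v in [('rearL',356,400),('rearR',421,400),('rearback',388,425),('frontblk',340,150),('frontpost',447,150),('bar90',275,250),('bar75',145,220),('plate',390,270),('hand',200,500)]:
    print(n,px('w3',*C(u,v)).round(4))
for v in [54,56,60,63,152,156,160,163,166]:
    print(v,'g',g[v,374:418].tolist() if v>100 else g[v,384:428].tolist())
for v in [58,61,156]:
    print(v,[round(1000*px('w3',u,v)[2]) for u in (range(374,418) if v>100 else range(384,428))])
# plate holes
for u,v in [(53,154),(470,154),(489,408),(65,408)]: print('hole',px('w3',*C(u,v),z=.017).round(4))
c=[px('w3',*C(u,v),z=.043).round(4) for u,v in [(143,97),(146,298),(277,97),(271,335)]]
print(c)
E
```

```text
rearL [0.666  0.0993 0.0299]
rearR [0.6692 0.1282 0.029 ]
rearback [0.6777 0.1119 0.0345]
frontblk [0.5636 0.0979 0.0294]
frontpost [0.5683 0.1408 0.0302]
bar90 [0.5997 0.0673 0.0426]
bar75 [0.5828 0.0165 0.0421]
plate [0.6125 0.1196 0.0165]
hand [0.6441 0.0317 0.2426]
54 g [63, 64, 64, 63, 64, 66, 69, 89, 142, 200, 217, 217, 216, 216, 216, 216, 216, 216, 216, 216, 216, 216, 216, 216, 217, 217, 218, 216, 183, 134, 104, 95, 81, 61, 61, 63, 62, 63, 72, 136, 200, 217, 218, 217]
56 g [65, 64, 66, 65, 67, 67, 41, 39, 128, 201, 217, 217, 216, 216, 216, 216, 216, 216, 216, 216, 216, 216, 217, 217, 218, 218, 200, 137, 47, 14, 17, 18, 16, 29, 53, 65, 65, 64, 83, 164, 208, 218, 218, 217]
60 g [65, 63, 65, 65, 65, 61, 37, 58, 164, 209, 217, 217, 216, 216, 216, 216, 216, 216, 216, 217, 216, 182, 143, 140, 143, 142, 105, 39, 16, 19, 21, 21, 21, 49, 61, 66, 67, 61, 94, 189, 169, 106, 87, 75]
63 g [63, 64, 64, 66, 64, 51, 26, 77, 193, 218, 217, 216, 216, 217, 216, 216, 216, 216, 216, 217, 217, 183, 144, 141, 142, 141, 98, 29, 14, 21, 20, 21, 24, 56, 66, 66, 64, 65, 91, 129, 126, 104, 88, 71]
152 g 
[... 1109 characters left out ...]
18, 16, 17, 16, 17, 17, 21, 25, 27, 28, 28, 29, 31, 29, 31, 32, 29, 29, 17, 14, 17, 17, 17]
61 [31, 30, 32, 31, 30, 29, 29, 26, 16, 18, 17, 17, 17, 17, 16, 16, 16, 16, 18, 15, 17, 16, 16, 17, 18, 17, 20, 23, 26, 27, 30, 28, 29, 31, 30, 30, 30, 30, 32, 16, 17, 18, 18, 18]
156 [17, 15, 16, 16, 21, 25, 31, 30, 30, 30, 31, 26, 16, 16, 18, 15, 16, 16, 17, 16, 16, 16, 17, 17, 17, 16, 16, 16, 16, 20, 25, 27, 28, 28, 28, 31, 29, 31, 30, 16, 16, 16, 17, 16]
hole [ 0.5506 -0.0203  0.017 ]
hole [0.5692 0.1546 0.017 ]
hole [0.6783 0.1627 0.017 ]
hole [ 0.6576 -0.0319  0.017 ]
[array([0.5389, 0.0213, 0.043 ]), array([0.6127, 0.0132, 0.043 ]), array([0.5443, 0.0723, 0.043 ]), array([0.633, 0.063, 0.043])]
```

```bash
python3 - <<'E'
from h import *
P=lambda u,v,z: px('w3',u,v,z)
fl=P(391.4,63,.028);fr=P(410.5,63,.017);rl=P(385.1,160,.028);rr=P(402.7,160,.017)
print(fl,fr,rl,rr)
# holes: rack yaw
h=[np.array(x) for x in [(.5506,-.0203),(.5692,.1546),(.6783,.1627),(.6576,-.0319)]]
v=(h[2]-h[1]+h[3]-h[0]);w=(h[1]-h[0]+h[2]-h[3]);yaw=[np.degrees(np.arctan2(v[1],v[0])),np.degrees(np.arctan2(w[1],w[0]))-90]
print('yaw',yaw)
for a in (-5.5,-6,-6.5):
    A=np.radians(a);n=np.array([-np.sin(A),np.cos(A)]); print(a,[1000*round(float(n@q[:2]),5) for q in (fl,fr,rl,rr)])
    print('  bars',[1000*round(float(n@np.array(q)),5) for q in [(.5389,.0213),(.6127,.0132),(.5443,.0723),(.633,.063)]])
    t=np.array([np.cos(A),np.sin(A)]);
    def C(u,v): return 240+(u+.5)/2.5-.5,(v+.5)/2.5-.5
    print('  along: back stop',[t@P(*C(388,y),z)[:2] for y,z in((412,.036),(412,.031),(437,.036))],'front posts',[t@P(*C(445,y),z)[:2] for y,z in((135,.031),(167,.031))])
# held bar top edges
for y in (340,420,500,580):
    pass
g=np.load('pics/w3.npz')['p'].astype(int).sum(2)//3
for v in (140,170,200,225): print(v,g[v,290:350].tolist())
print(env.get_state()['orientation'],env.get_state()['tcp_pos'])
E
```

```text
[0.5681993  0.11391979 0.028     ] [0.56896181 0.13657279 0.017     ] [0.66698699 0.10300698 0.028     ] [0.67099982 0.12537573 0.017     ]
yaw [np.float64(-0.9278930886184698), np.float64(-6.071151487102881)]
-5.5 [167.85, 190.48000000000002, 166.46, 189.11]
  bars [72.85, 71.86, 124.14, 123.38000000000001]
  along: back stop [np.float64(0.6578764030928673), np.float64(0.6587027474113422), np.float64(0.6689704117396756)] front posts [np.float64(0.5467637808883152), np.float64(0.5586487128930151)]
-6 [172.69, 195.3, 172.16, 194.83]
  bars [77.50999999999999, 77.17, 128.8, 128.82]
  along: back stop [np.float64(0.6563184321404206), np.float64(0.6571337511606851), np.float64(0.6674062337500087)] front posts [np.float64(0.545057471481051), np.float64(0.556933586416575)]
-6.5 [177.51, 200.1, 177.85, 200.53]
  bars [82.17, 82.47, 133.45000000000002, 134.25]
  along: back stop [np.float64(0.6547104799983263), np.float64(0.6555147116306804), np.float64(0.6657912301916735)] front posts [np.float64(0.5433096538370578), np.float64(0.5551760472912733)]
140 [213, 213, 213, 213, 214, 214, 191, 17
[... 535 characters left out ...]
213, 214, 214, 214, 214]
200 [74, 74, 79, 81, 81, 78, 80, 92, 147, 179, 187, 187, 186, 186, 186, 186, 185, 185, 184, 184, 185, 186, 185, 145, 88, 139, 179, 188, 190, 187, 170, 157, 157, 158, 159, 159, 162, 184, 193, 194, 194, 194, 193, 194, 194, 193, 194, 193, 194, 184, 137, 88, 86, 86, 84, 81, 77, 75, 76, 80]
225 [73, 75, 75, 76, 78, 84, 92, 93, 114, 159, 181, 185, 184, 184, 183, 183, 183, 183, 183, 184, 184, 184, 184, 185, 185, 184, 185, 185, 185, 185, 187, 187, 187, 187, 188, 188, 188, 189, 189, 190, 189, 190, 190, 190, 190, 190, 191, 192, 190, 164, 116, 86, 76, 63, 65, 76, 75, 69, 67, 65]
[-1.66759276e-04  5.34468330e-02  9.98570683e-01 -1.67264044e-05] [0.67943478 0.02754581 0.22123219]
```

```bash
python3 - <<'E'
from h import *
def C(u,v): return 240+(u+.5)/2.5-.5,(v+.5)/2.5-.5
s=env.get_state();A=np.radians(-6.05);t=np.array([np.cos(A),np.sin(A)]);n=np.array([-t[1],t[0]])
tcp=s['tcp_pos'];b=[px('w3',318.8,140,.2425)[:2],px('w3',319.1,225,.2425)[:2]]
print('tcp t,n',t@tcp[:2],n@tcp[:2],'bar n',[n@q for q in b],'near end t',t@px('w3',*C(198,328),.2425)[:2])
T=lambda tt,nn:tt*t+nn*n
fl,fr,rl,rr=[px('w3',u,v,z)[:2] for u,v,z in((391.4,63,.028),(410.5,63,.017),(385.1,160,.028),(402.7,160,.017))]
print([n@q for q in(fl,fr,rl,rr)], n@np.array([.5443,.0723]),n@np.array([.633,.063]))
E
```

```text
tcp t,n 0.672747303001867 0.09900230937899249 bar n [np.float64(0.09900921073332852), np.float64(0.09912010986658844)] near end t 0.6093343033061482
[np.float64(0.1731714005522031), np.float64(0.19577859560098068), np.float64(0.17273122890213152), np.float64(0.19539833113950583)] 0.12926452071070402 0.12936497140495332
```

```bash
cat >> h.py <<'E'
A=np.radians(-6.05);t=np.array([np.cos(A),np.sin(A)]);n=np.array([-t[1],t[0]])
def T(tt,nn,z): q=tt*t+nn*n; return [q[0],q[1],z]
def tn(p): return t@p[:2],n@p[:2],p[2]
E
python3 - <<'E'
from h import *
plan(T(.5934,.1843,.11),173.95)
E
```

```text
turn [-0.   -0.02 -0.08] shift [ 7.94  8.52 11.13]
```

Request:
carry_out --steps '[[[0, 0, 0], [1.5, 1.5, 1], 255], [[0, 0, 0], [3, 3.5, 2.5], 255], [[0, 0, 0], [5, 5.5, 4.5], 255], [[0, 0, 0], [6.7, 7.2, 6.5], 255], [[0, 0, 0], [7.6, 8.2, 8.5], 255], [[0, 0, 0], [7.9, 8.5, 10], 255], [[0, 0, 0], [7.9, 8.5, 11.1], 255], [[0, 0, 0], [7.9, 8.5, 11.1], 255]]'

```text
clock: 8.0
tcp_pos: [0.6103, 0.1207, 0.1095]
orientation: [-0.001, 0.053, 0.999, -0.0]
wrist_force: [0.2, -0.1, -4.3]
finger_gap: 0.017
grip_force: 59.7
```

```bash
python3 - <<'E'
from h import *
for i in range(5): env.read_camera('top')
s=env.get_state();print(s['clock'],tn(s['tcp_pos']),s['wrist_force'])
plan(T(.5934,.1843,.045),173.95)
E
```

```text
8.25 (np.float64(0.5949665179734066), np.float64(0.18493841635872743), np.float64(0.11098563007959661)) [ 0.99822632  0.22803108 -4.51591646]
turn [ 0.02  0.09 -0.02] shift [ 0.17 -0.07  6.6 ]
```

Request:
carry_out --steps '[[[0, 0, 0], [0.1, -0.05, 1.5], 255], [[0, 0, 0], [0.1, -0.05, 3], 255], [[0, 0, 0], [0.1, -0.05, 4.2], 255], [[0, 0, 0], [0.1, -0.05, 5.2], 255], [[0, 0, 0], [0.1, -0.05, 6], 255], [[0, 0, 0], [0.1, -0.05, 6.4], 255], [[0, 0, 0], [0.1, -0.05, 6.5], 255], [[0, 0, 0], [0.1, -0.05, 6.5], 255]]'

```text
clock: 9.25
tcp_pos: [0.6096, 0.1211, 0.0456]
orientation: [0.0, 0.053, 0.999, 0.0]
wrist_force: [0.9, 0.2, -5.6]
finger_gap: 0.0168
grip_force: 59.7
```

```bash
python3 - <<'E'
from h import *
for i in range(5):
    env.read_camera('top')
    s=env.get_state();print(s['clock'],np.round(tn(s['tcp_pos']),4),s['wrist_force'].round(1))
snap('scene','s1'); snap('wrist','w4')
im=cv2.imread('pics/s1.png')[150:260,240:400]
cv2.imwrite('pics/s1c.png',cv2.resize(im,None,fx=5,fy=5,interpolation=cv2.INTER_CUBIC))
E
```

```text
9.3 [0.5935 0.1847 0.0457] [ 0.9 -0.4 -4.5]
9.35 [0.5935 0.1847 0.0457] [ 0.2 -0.4 -3.8]
9.4 [0.5935 0.1847 0.0457] [ 0.3 -0.1 -5. ]
9.45 [0.5935 0.1847 0.0456] [-1.4  1.8 -4. ]
9.5 [0.5933 0.1847 0.0455] [-0.5  0.4 -5.1]
```

View pics/w4.png

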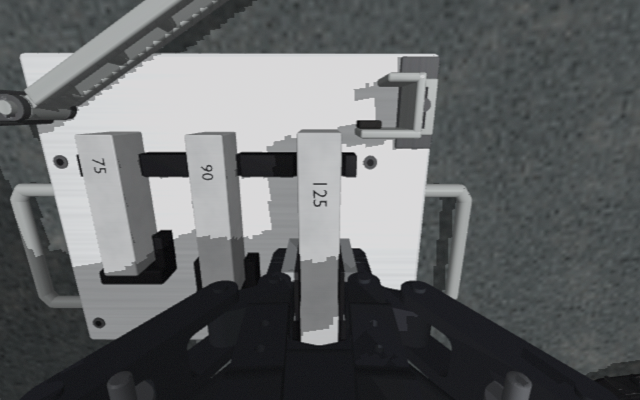

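The bar hangs centred over the slot: its top edges are at columns 299 and 341, and the front block and post sit just outside them in rows 153–175. Lowering slowly now.

Request:
carry_out --steps '[[[0, 0, 0], [0, -0.03, 0.3], 255], [[0, 0, 0], [0, -0.03, 0.6], 255], [[0, 0, 0], [0, -0.03, 0.9], 255], [[0, 0, 0], [0, -0.03, 1.1], 255], [[0, 0, 0], [0, -0.03, 1.3], 255], [[0, 0, 0], [0, -0.03, 1.5], 255], [[0, 0, 0], [0, -0.03, 1.6], 255], [[0, 0, 0], [0, -0.03, 1.7], 255]]'

```text
clock: 10.6
tcp_pos: [0.6093, 0.1208, 0.0282]
orientation: [0.0, 0.053, 0.999, 0.0]
wrist_force: [0.9, 0.7, -4.1]
finger_gap: 0.0168
grip_force: 59.7
```

```bash
python3 - <<'E'
from h import *
for i in range(2):
    env.read_camera('top')
    s=env.get_state();print(s['clock'],np.round(tn(s['tcp_pos']),4),s['wrist_force'].round(1),s['ft_torque'].round(2))
E
```

```text
10.65 [0.5931 0.1844 0.0281] [-0.4  0.9 -4.7] [-0.03  0.02  0.03]
10.7 [0.5931 0.1844 0.0282] [ 0.2 -0.5 -3.6] [-0.02  0.01 -0.03]
```

Request:
carry_out --steps '[[[0, 0, 0], [0, 0, 0.15], 255], [[0, 0, 0], [0, 0, 0.3], 255], [[0, 0, 0], [0, 0, 0.45], 255], [[0, 0, 0], [0, 0, 0.5], 255], [[0, 0, 0], [-0.05, 0, 0.5], 255], [[0, 0, 0], [-0.1, 0, 0.5], 255], [[0, 0, 0], [-0.15, 0, 0.5], 255], [[0, 0, 0], [-0.2, 0, 0.5], 255]]'

```text
clock: 11.7
tcp_pos: [0.6113, 0.1206, 0.0233]
orientation: [0.0, 0.053, 0.999, 0.0]
wrist_force: [-0.5, 0.8, -3.9]
finger_gap: 0.0166
grip_force: 59.7
```

Request:
carry_out --steps '[[[0, 0, 0], [-0.02, 0, 0], 255], [[0, 0, 0], [-0.04, 0, 0], 255], [[0, 0, 0], [-0.06, 0, 0], 255], [[0, 0, 0], [-0.08, 0, 0], 255], [[0, 0, 0], [-0.1, 0, 0], 255], [[0, 0, 0], [-0.12, 0, 0], 255], [[0, 0, 0], [-0.13, 0, 0], 255], [[0, 0, 0], [-0.14, 0, 0], 255]]'

```text
clock: 12.7
tcp_pos: [0.6127, 0.1204, 0.0232]
orientation: [0.0, 0.053, 0.999, 0.0]
wrist_force: [0.3, 0.0, -3.9]
finger_gap: 0.0171
grip_force: 59.7
```

Request:
carry_out --steps '[[[0, 0, 0], [-0.02, 0, 0], 255], [[0, 0, 0], [-0.04, 0, 0], 255], [[0, 0, 0], [-0.06, 0, 0], 255], [[0, 0, 0], [-0.08, 0, 0], 255], [[0, 0, 0], [-0.1, 0, 0], 255], [[0, 0, 0], [-0.12, 0, 0], 255], [[0, 0, 0], [-0.14, 0, 0], 255], [[0, 0, 0], [-0.16, 0, 0], 255]]'

```text
clock: 13.7
tcp_pos: [0.613, 0.1204, 0.0231]
orientation: [-0.001, 0.053, 0.999, 0.0]
wrist_force: [-6.6, 1.0, -0.0]
finger_gap: 0.0168
grip_force: 60.1
```

Request:
carry_out --steps '[[[0, 0, 0], [0.1, 0, 0], 255], [[0, 0, 0], [0.17, 0, 0], 255], [[0, 0, 0], [0.17, 0, 0.03], 255], [[0, 0, 0], [0.17, 0, 0.06], 255], [[0, 0, 0], [0.17, 0, 0.08], 255], [[0, 0, 0], [0.17, 0, 0.1], 255], [[0, 0, 0], [0.17, 0, 0.12], 255], [[0, 0, 0], [0.17, 0, 0.14], 255]]'

```text
clock: 14.7
tcp_pos: [0.6128, 0.1204, 0.0219]
orientation: [0.0, 0.053, 0.999, 0.0]
wrist_force: [-0.1, 0.1, -3.2]
finger_gap: 0.017
grip_force: 59.7
```

Request:
carry_out --steps '[[[0, 0, 0], [0, 0, 0.01], 255], [[0, 0, 0], [0, 0, 0.02], 255], [[0, 0, 0], [0, 0, 0.04], 255], [[0, 0, 0], [0, 0, 0.05], 255], [[0, 0, 0], [0, 0, 0.06], 255], [[0, 0, 0], [0, 0, 0.08], 255], [[0, 0, 0], [0, 0, 0.09], 255], [[0, 0, 0], [0, 0, 0.1], 255]]'

```text
clock: 15.7
tcp_pos: [0.6128, 0.1204, 0.0218]
orientation: [0.0, 0.053, 0.999, 0.0]
wrist_force: [-3.1, -0.8, 6.4]
finger_gap: 0.0168
grip_force: 61.0
```

Request:
carry_out --steps '[[[0, 0, 0], [0, 0, -0.03], 255], [[0, 0, 0], [0, 0, -0.05], 210], [[0, 0, 0], [0, 0, -0.05], 200], [[0, 0, 0], [0, 0, -0.05], 190], [[0, 0, 0], [0, 0, -0.05], 180], [[0, 0, 0], [0, 0, -0.05], 170], [[0, 0, 0], [0, 0, -0.05], 160], [[0, 0, 0], [0, 0, -0.05], 160]]' --force 20

```text
clock: 16.7
tcp_pos: [0.6126, 0.1205, 0.0214]
orientation: [0.0, 0.053, 0.999, 0.0]
wrist_force: [-0.3, 0.9, 0.4]
finger_gap: 0.0311
grip_force: 0.0
```

Request:
carry_out --steps '[[[0, 0, 0], [0, 0, -0.5], 160], [[0, 0, 0], [0, 0, -1.5], 160], [[0, 0, 0], [0, 0, -3], 160], [[0, 0, 0], [0, 0, -5], 160], [[0, 0, 0], [0, 0, -8], 160], [[0, 0, 0], [0, 0, -11], 160], [[0, 0, 0], [0, 0, -14], 160], [[0, 0, 0], [0, 0, -14], 160]]'

```text
clock: 17.7
tcp_pos: [0.6147, 0.1206, 0.1656]
orientation: [0.004, 0.053, 0.999, 0.0]
wrist_force: [0.3, -0.2, 0.4]
finger_gap: 0.0316
grip_force: 0.0
```

The bar rests in the slot and has been released. Now the gate: I'll get the hinge and angle from the existing images, and take a wrist shot to check the bar.

```bash
python3 - <<'E'
from h import *
def C(u,v): return 240+(u+.5)/2.5-.5,(v+.5)/2.5-.5
def D(u,v,z): return px('top0',268+(u+.5)/4.6-.5,160+(v+.5)/4.6-.5,z)
q=px('w3',*C(60,55)); print('hinge',q,tn(q), tn(px('w3',*C(60,55),.047)))
k=px('w4',11,105);print('hinge w4',k,tn(k))
a,b=D(370,298,.046),D(212,370,.046); d=b-a; print('gate y dir',np.degrees(np.arctan2(d[1],d[0])))
# strike points w3
for u,v in [(555,60),(515,60),(500,95),(475,90),(540,12)]: print((u,v),np.round(tn(px('w3',*C(u,v))),4))
snap('wrist','w5');s=env.get_state();print(s['tcp_pos'])
E
```

```text
hinge [ 0.52342068 -0.00708924  0.05031586] (np.float64(0.5212525635614091), np.float64(0.04811684939798724), np.float64(0.05031585812152456)) (np.float64(0.5203863179996524), np.float64(0.04757630090403432), np.float64(0.046999999999999986))
hinge w4 [ 0.52252127 -0.00448369  0.04989935] (np.float64(0.5200835442988548), np.float64(0.05061309017509362), np.float64(0.04989934750080752))
gate y dir 113.577850552576
(555, 60) [0.5159 0.2427 0.0225]
(515, 60) [0.5156 0.227  0.0214]
(500, 95) [0.5336 0.2136 0.0456]
(475, 90) [0.5318 0.2041 0.0454]
(540, 12) [0.4981 0.2356 0.0199]
[0.61368084 0.12056221 0.16358906]
```

View pics/w5.png

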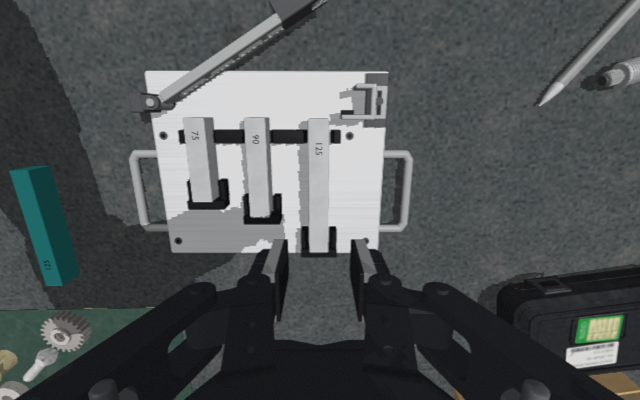

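The 125 bar is fully seated in its slot with its far end at the rear U (302–335, 228–255), and the other two bars are undisturbed. The gate still runs from (150,103) out to the case at (290,10). Next, the approach pose.

```bash
cat >> h.py <<'E'
H=.5205*t+.0485*n
def G(th,xl,yl=.142,z=.026):
    a=np.radians(-6.05+th); x=np.array([np.cos(a),np.sin(a)]); y=np.array([-x[1],x[0]])
    q=H+xl*x+yl*y; return [q[0],q[1],z],180-6.05+th
def gl(p,th):
    a=np.radians(-6.05+th); x=np.array([np.cos(a),np.sin(a)]); d=p[:2]-H; return d@x, d@np.array([-x[1],x[0]])
E
python3 - <<'E'
from h import *
p=G(30,-.07,z=.15); print(p); plan(*p)
E
```

```text
([np.float64(0.401096311150106), np.float64(0.09472915031674294), 0.15], 203.95)
turn [-2.000e-02  2.400e-01 -2.999e+01] shift [20.87 -4.81  1.27]
```

Request:
carry_out --steps '[[[0, 0, -5], [3, -0.7, 0], 200], [[0, 0, -10], [6.5, -1.4, 0], 255], [[0, 0, -15], [10, -2.2, 0], 255], [[0, 0, -20], [13.5, -3, 0.4], 255], [[0, 0, -25], [17, -3.8, 0.8], 255], [[0, 0, -30], [19.5, -4.5, 1.2], 255], [[0, 0, -30], [20.9, -4.8, 1.3], 255], [[0, 0, -30], [20.9, -4.8, 1.3], 255]]'

```text
clock: 18.75
tcp_pos: [0.399, 0.0947, 0.1481]
orientation: [-0.0, -0.207, 0.978, 0.0]
wrist_force: [-0.1, -0.4, 0.9]
finger_gap: 0.0003
grip_force: 0.0
```

```bash
python3 - <<'E'
from h import *
for i in range(3): env.read_camera('top')
s=env.get_state();print(s['clock'],s['tcp_pos'],s['finger_gap'],gl(s['tcp_pos'],30),s['wrist_force'])
snap('scene','s2'); snap('top','t2')
im=cv2.imread('pics/s2.png')[160:250,240:380]
cv2.imwrite('pics/s2c.png',cv2.resize(im,None,fx=5,fy=5,interpolation=cv2.INTER_CUBIC))
plan(*G(30,-.07,z=.026))
E
```

```text
18.9 [0.40100102 0.09477499 0.14858564] -8.03889276780233e-05 (np.float64(-0.07006847798957028), np.float64(0.14208057598797408)) [-0.59806592 -0.05051824 -0.69306763]
turn [-0.01  0.04 -0.01] shift [-0.02 -0.02 12.24]
```

View pics/s2c.png

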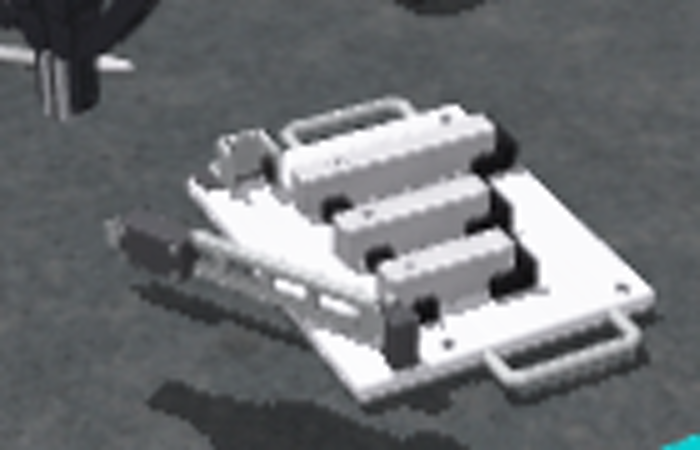

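The bar lies level in the rack with the gate open, its dark latch case at (150,240). The closed fingers are at (65,90), clear of everything, so I can descend in front of the case.

Request:
carry_out --steps '[[[0, 0, 0], [0, 0, 2.5], 255], [[0, 0, 0], [0, 0, 5], 255], [[0, 0, 0], [0, 0, 7], 255], [[0, 0, 0], [0, 0, 9], 255], [[0, 0, 0], [0, 0, 10.5], 255], [[0, 0, 0], [0, 0, 11.7], 255], [[0, 0, 0], [0, 0, 12.2], 255], [[0, 0, 0], [0, 0, 12.2], 255]]'

```text
clock: 20.0
tcp_pos: [0.3997, 0.0947, 0.0262]
orientation: [-0.0, -0.208, 0.978, 0.0]
wrist_force: [0.4, 0.4, -0.9]
finger_gap: -0.0
grip_force: 0.0
```

Request:
carry_out --steps '[[[0, 0, 0], [-0.5, 0, 0], 255], [[0, 0, 0], [-1, 0, 0], 255], [[0, 0, 0], [-1.5, 0, 0], 255], [[0, 0, 0], [-2, 0, 0], 255], [[0, 0, 0], [-2.5, 0, 0], 255], [[0, 0, 0], [-3, 0, 0], 255], [[0, 0, 0], [-3.5, 0, 0], 255], [[0, 0, 0], [-4, 0, 0], 255]]'

```text
clock: 21.0
tcp_pos: [0.4365, 0.1111, 0.0263]
orientation: [-0.0, -0.208, 0.978, 0.0]
wrist_force: [-0.8, -0.4, 0.9]
finger_gap: -0.0001
grip_force: 0.0
```

```bash
cat >> h.py <<'E'
def rows(thc,xlc,ths,xl=-.025):
    """rows from commanded pose G(thc,xlc) for gate angles ths with finger contact at xl"""
    p0,y0=G(thc,xlc); a=np.radians(y0); x=np.array([np.cos(a),np.sin(a),0]); M=np.c_[x,np.cross([0,0,-1],x),[0,0,-1]]
    for th in ths:
        p,y=G(th,xl); print(round(th,2),'turn z',round(y0-y,2),'shift',(100*M.T@(np.array(p)-p0)).round(3))
E
python3 - <<'E'
from h import *
env.read_camera('top');s=env.get_state();print(gl(s['tcp_pos'],30),s['wrist_force'])
rows(30,gl(s['tcp_pos'],30)[0],np.arange(29,20,-1.125))
E
```

```text
(np.float64(-0.030177455290506684), np.float64(0.1424339859922825)) [ 1.0531619  -0.12216482  0.11078807]
29.0 turn z 1.0 shift [-0.766  0.041  0.   ]
27.88 turn z 2.12 shift [-1.046  0.083  0.   ]
26.75 turn z 3.25 shift [-1.327  0.119  0.   ]
25.62 turn z 4.38 shift [-1.608  0.149  0.   ]
24.5 turn z 5.5 shift [-1.89   0.174  0.   ]
23.38 turn z 6.62 shift [-2.173  0.194  0.   ]
22.25 turn z 7.75 shift [-2.455  0.207  0.   ]
21.12 turn z 8.88 shift [-2.738  0.216  0.   ]
```

Request:
carry_out --steps '[[[0, 0, 0.5], [-0.35, 0.02, 0], 255], [[0, 0, 1], [-0.77, 0.04, 0], 255], [[0, 0, 2.1], [-1.05, 0.08, 0], 255], [[0, 0, 3.2], [-1.33, 0.12, 0], 255], [[0, 0, 4.4], [-1.61, 0.15, 0], 255], [[0, 0, 5.5], [-1.89, 0.17, 0], 255], [[0, 0, 6.6], [-2.17, 0.19, 0], 255], [[0, 0, 7.8], [-2.46, 0.21, 0], 255]]'

```text
clock: 22.05
tcp_pos: [0.458, 0.123, 0.0263]
orientation: [0.0, -0.14, 0.99, 0.0]
wrist_force: [-1.0, -1.3, -1.5]
finger_gap: -0.0001
grip_force: 0.2
```

```bash
python3 - <<'E'
from h import *
env.read_camera('top');s=env.get_state();print(s['clock'],gl(s['tcp_pos'],22.2),s['wrist_force'],s['ft_torque'])
rows(22.2,-.025,np.arange(21.2,12,-1.15))
E
```

```text
22.1 (np.float64(-0.025586587624529096), np.float64(0.14244992431669193)) [ 0.89090905 -0.16639219 -0.15058699] [0.06176053 0.06433576 0.03608208]
21.2 turn z 1.0 shift [-0.248  0.041  0.   ]
20.05 turn z 2.15 shift [-0.534  0.084  0.   ]
18.9 turn z 3.3 shift [-0.822  0.12   0.   ]
17.75 turn z 4.45 shift [-1.109  0.151  0.   ]
16.6 turn z 5.6 shift [-1.398  0.176  0.   ]
15.45 turn z 6.75 shift [-1.686  0.195  0.   ]
14.3 turn z 7.9 shift [-1.975  0.209  0.   ]
13.15 turn z 9.05 shift [-2.265  0.216  0.   ]
```

Request:
carry_out --steps '[[[0, 0, 1], [-0.25, 0.04, 0], 255], [[0, 0, 2.15], [-0.53, 0.08, 0], 255], [[0, 0, 3.3], [-0.82, 0.12, 0], 255], [[0, 0, 4.45], [-1.11, 0.15, 0], 255], [[0, 0, 5.6], [-1.4, 0.18, 0], 255], [[0, 0, 6.75], [-1.69, 0.2, 0], 255], [[0, 0, 7.9], [-1.98, 0.21, 0], 255], [[0, 0, 9], [-2.27, 0.22, 0], 255]]'

```text
clock: 23.1
tcp_pos: [0.4792, 0.1314, 0.0263]
orientation: [0.0, -0.062, 0.998, 0.0]
wrist_force: [-0.6, -0.6, 1.4]
finger_gap: 0.0004
grip_force: 0.2
```

```bash
python3 - <<'E'
from h import *
env.read_camera('top');s=env.get_state();print(s['clock'],gl(s['tcp_pos'],13.2),s['wrist_force'],s['ft_torque'])
snap('top','t3')
# gate frame angle from top: print bright-top pixels at height ~.046 in front of rack
sN=np.load('pics/t3.npz')
pts=[]
for v in range(205,262):
  for u in range(285,365):
    q=px('t3',u,v); a,b,z=tn(q)
    if .036<z<.056 and a<.530 and b>.06: pts.append((a,b))
pts=np.array(pts)-[.5205,.0485]
for lo in np.arange(.02,.19,.02):
    m=(pts[:,1]>lo)&(pts[:,1]<lo+.02)
    if m.any(): print(round(lo+.01,3),pts[m,0].mean().round(4),pts[m,0].min().round(4),m.sum(),np.degrees(np.arctan2(-pts[m,0].mean(),pts[m,1].mean())).round(1))
rows(13.2,-.025,np.arange(12.7,8.4,-.5))
E
```

```text
23.15 (np.float64(-0.025475473396980038), np.float64(0.14234800241340953)) [0.53673815 1.09615157 0.26314043] [ 0.07874062  0.02169969 -0.01317812]
0.03 -0.0062 -0.0107 19 11.4
0.05 -0.0112 -0.0157 18 12.4
0.07 -0.0154 -0.0203 17 12.4
0.09 -0.0185 -0.0214 10 12.4
0.17 -0.0014 -0.0113 4 0.5
0.19 -0.0032 -0.0119 11 1.0
12.7 turn z 0.5 shift [-0.124  0.021  0.   ]
12.2 turn z 1.0 shift [-0.248  0.041  0.   ]
11.7 turn z 1.5 shift [-0.373  0.061  0.   ]
11.2 turn z 2.0 shift [-0.497  0.079  0.   ]
10.7 turn z 2.5 shift [-0.622  0.096  0.   ]
10.2 turn z 3.0 shift [-0.747  0.111  0.   ]
9.7 turn z 3.5 shift [-0.872  0.126  0.   ]
9.2 turn z 4.0 shift [-0.997  0.14   0.   ]
8.7 turn z 4.5 shift [-1.122  0.152  0.   ]
```

Request:
carry_out --steps '[[[0, 0, 0.5], [-0.12, 0.02, 0], 255], [[0, 0, 1], [-0.25, 0.04, 0], 255], [[0, 0, 1.5], [-0.37, 0.06, 0], 255], [[0, 0, 2], [-0.5, 0.08, 0], 255], [[0, 0, 2.5], [-0.62, 0.1, 0], 255], [[0, 0, 3], [-0.75, 0.11, 0], 255], [[0, 0, 3.5], [-0.87, 0.13, 0], 255], [[0, 0, 4], [-1, 0.14, 0], 255]]'

```text
clock: 24.2
tcp_pos: [0.4888, 0.134, 0.0263]
orientation: [-0.0, -0.027, 1.0, 0.0]
wrist_force: [0.2, -0.0, 0.6]
finger_gap: -0.0
grip_force: 0.2
```

```bash
python3 - <<'E'
from h import *
f=[]
for i in range(2): env.read_camera('top');s=env.get_state();f.append(s['wrist_force'])
print(s['clock'],gl(s['tcp_pos'],9.2),np.mean(f,0))
rows(9.2,-.025,np.arange(8.8,-4,-.4))
E
```

```text
24.3 (np.float64(-0.025918499388467044), np.float64(0.1422632985226952)) [-0.25513603  0.4004168  -0.43982997]
8.8 turn z 0.4 shift [-0.099  0.017  0.   ]
8.4 turn z 0.8 shift [-0.199  0.034  0.   ]
8.0 turn z 1.2 shift [-0.298  0.049  0.   ]
7.6 turn z 1.6 shift [-0.397  0.064  0.   ]
7.2 turn z 2.0 shift [-0.497  0.079  0.   ]
6.8 turn z 2.4 shift [-0.597  0.092  0.   ]
6.4 turn z 2.8 shift [-0.697  0.105  0.   ]
6.0 turn z 3.2 shift [-0.797  0.117  0.   ]
5.6 turn z 3.6 shift [-0.897  0.129  0.   ]
5.2 turn z 4.0 shift [-0.997  0.14   0.   ]
4.8 turn z 4.4 shift [-1.097  0.15   0.   ]
4.4 turn z 4.8 shift [-1.197  0.159  0.   ]
4.0 turn z 5.2 shift [-1.297  0.168  0.   ]
3.6 turn z 5.6 shift [-1.398  0.176  0.   ]
3.2 turn z 6.0 shift [-1.498  0.184  0.   ]
2.8 turn z 6.4 shift [-1.598  0.19   0.   ]
2.4 turn z 6.8 shift [-1.699  0.196  0.   ]
2.0 turn z 7.2 shift [-1.799  0.201  0.   ]
1.6 turn z 7.6 shift [-1.9    0.206  0.   ]
1.2 turn z 8.0 shift [-2.001  0.21   0.   ]
0.8 turn z 8.4 shift [-2.101  0.213  0.   ]
0.4 turn z 8.8 shift [-2.202  0.215  0.   ]
-0.0 turn z 9.2 shift [-2.302  0.217  0.   ]
-0.4 turn z 9.6 shift [-2.403  0.218  0.   ]
-0.8 turn z 10.0 shift [-2.504  0.218  0.   ]
-1.2 turn z 10.4 shift [-2.604  0.218  0.   ]
-1.6 turn z 10.8 shift [-2.705  0.217  0.   ]
-2.0 turn z 11.2 shift [-2.806  0.215  0.   ]
-2.4 turn z 11.6 shift [-2.906  0.213  0.   ]
-2.8 turn z 12.0 shift [-3.007  0.209  0.   ]
-3.2 turn z 12.4 shift [-3.108  0.206  0.   ]
-3.6 turn z 12.8 shift [-3.208  0.201  0.   ]
```

Request:
carry_out --steps '[[[0, 0, 0.3], [-0.075, 0.01, 0], 255], [[0, 0, 0.6], [-0.15, 0.02, 0], 255], [[0, 0, 0.9], [-0.225, 0.04, 0], 255], [[0, 0, 1.2], [-0.3, 0.05, 0], 255], [[0, 0, 1.5], [-0.375, 0.06, 0], 255], [[0, 0, 1.8], [-0.45, 0.07, 0], 255], [[0, 0, 2.1], [-0.525, 0.08, 0], 255], [[0, 0, 2.4], [-0.6, 0.09, 0], 255]]'

```text
clock: 25.3
tcp_pos: [0.4948, 0.1352, 0.0263]
orientation: [0.0, -0.006, 1.0, 0.0]
wrist_force: [-0.3, 0.4, -0.1]
finger_gap: 0.0
grip_force: 0.2
```

Request:
carry_out --steps '[[[0, 0, 0.2], [-0.05, 0.01, 0], 255], [[0, 0, 0.4], [-0.1, 0.02, 0], 255], [[0, 0, 0.6], [-0.15, 0.02, 0], 255], [[0, 0, 0.8], [-0.2, 0.03, 0], 255], [[0, 0, 1], [-0.25, 0.04, 0], 255], [[0, 0, 1.2], [-0.3, 0.05, 0], 255], [[0, 0, 1.4], [-0.35, 0.05, 0], 255], [[0, 0, 1.6], [-0.4, 0.06, 0], 255]]'

```text
clock: 26.3
tcp_pos: [0.4987, 0.1358, 0.0263]
orientation: [0.0, 0.007, 1.0, 0.0]
wrist_force: [0.4, 0.2, 0.4]
finger_gap: 0.0001
grip_force: 0.2
```

Request:
carry_out --steps '[[[0, 0, 0.2], [-0.05, 0.01, 0], 255], [[0, 0, 0.4], [-0.1, 0.02, 0], 255], [[0, 0, 0.6], [-0.15, 0.02, 0], 255], [[0, 0, 0.8], [-0.2, 0.03, 0], 255], [[0, 0, 1], [-0.25, 0.03, 0], 255], [[0, 0, 1.2], [-0.3, 0.04, 0], 255], [[0, 0, 1.4], [-0.35, 0.04, 0], 255], [[0, 0, 1.6], [-0.4, 0.05, 0], 255]]'

```text
clock: 27.3
tcp_pos: [0.5007, 0.1363, 0.0261]
orientation: [-0.002, 0.021, 1.0, 0.0]
wrist_force: [-6.9, 1.3, 6.1]
finger_gap: 0.0001
grip_force: 3.7
```

```bash
cat > gate.py <<'E'
from h import *
import sys
th=float(sys.argv[1]);f=[]
for i in range(2): snap('top','tg');s=env.get_state();f.append(s['wrist_force'])
print(s['clock'],gl(s['tcp_pos'],th),np.mean(f,0).round(2))
pts=[]
for v in range(195,262):
  for u in range(285,365):
    a,b,z=tn(px('tg',u,v))
    if .038<z<.056 and a<.530 and b>.06: pts.append((a,b))
p=np.array(pts)-[.5205,.0485]; p=p[(p[:,1]>.02)&(p[:,1]<.12)]
k=np.polyfit(p[:,1],p[:,0],1); print('gate deg',-np.degrees(np.arctan(k)),len(p))
E
python3 gate.py 3.6
```

```text
27.4 (np.float64(-0.028001278357327377), np.float64(0.14190968160279183)) [-7.26  0.36  5.91]
gate deg [ 4.93207463 -0.09220282] 74
```

Request:
carry_out --steps '[[[0, 0, 0.15], [-0.04, 0.01, 0], 255], [[0, 0, 0.3], [-0.08, 0.01, 0], 255], [[0, 0, 0.45], [-0.12, 0.01, 0], 255], [[0, 0, 0.6], [-0.16, 0.02, 0], 255], [[0, 0, 0.75], [-0.2, 0.02, 0], 255], [[0, 0, 0.9], [-0.24, 0.03, 0], 255], [[0, 0, 1.05], [-0.27, 0.03, 0], 255], [[0, 0, 1.2], [-0.3, 0.03, 0], 255]]'

```text
clock: 28.4
tcp_pos: [0.503, 0.1367, 0.0261]
orientation: [-0.002, 0.032, 0.999, 0.0]
wrist_force: [-8.3, 1.2, 7.3]
finger_gap: 0.0
grip_force: 4.6
```

```bash
python3 gate.py 2.4
```

```text
28.5 (np.float64(-0.028670182451077598), np.float64(0.1417984015388159)) [-8.07  0.54  7.72]
gate deg [ 4.22886658 -0.0652862 ] 72
```

Request:
carry_out --steps '[[[0, 0, 0], [0, 0, -0.01], 255], [[0, 0, 0], [0, 0, -0.02], 255], [[0, 0, 0], [0, 0, -0.03], 255], [[0, 0, 0], [0, 0, -0.04], 255], [[0, 0, 0], [0, 0, -0.05], 255], [[0, 0, 0], [0, 0, -0.06], 255], [[0, 0, 0], [0, 0, -0.06], 255], [[0, 0, 0], [0, 0, -0.06], 255]]'

```text
clock: 29.5
tcp_pos: [0.503, 0.1367, 0.0262]
orientation: [-0.002, 0.032, 0.999, 0.0]
wrist_force: [-6.9, 2.0, 3.6]
finger_gap: 0.0004
grip_force: 3.7
```

Request:
carry_out --steps '[[[0, 0, 0.15], [-0.04, 0.01, -0.02], 255], [[0, 0, 0.3], [-0.08, 0.01, -0.03], 255], [[0, 0, 0.45], [-0.12, 0.01, -0.04], 255], [[0, 0, 0.6], [-0.16, 0.02, -0.05], 255], [[0, 0, 0.75], [-0.2, 0.02, -0.06], 255], [[0, 0, 0.9], [-0.24, 0.02, -0.07], 255], [[0, 0, 1.05], [-0.27, 0.02, -0.08], 255], [[0, 0, 1.2], [-0.3, 0.02, -0.08], 255]]'

```text
clock: 30.5
tcp_pos: [0.5042, 0.1369, 0.0263]
orientation: [-0.004, 0.042, 0.999, 0.0]
wrist_force: [-10.5, 2.3, 2.5]
finger_gap: -0.0
grip_force: 5.1
```

```bash
python3 gate.py 1.2
```

```text
30.6 (np.float64(-0.03049242164674365), np.float64(0.14150428934094564)) [-9.38  2.65  1.22]
gate deg [ 2.88633199 -0.01873756] 66
```

Request:
carry_out --steps '[[[0, 0, -0.2], [-0.01, 0.01, 0], 255], [[0, 0, -0.4], [-0.02, 0.03, 0], 255], [[0, 0, -0.6], [-0.03, 0.04, 0], 255], [[0, 0, -0.8], [-0.04, 0.05, 0], 255], [[0, 0, -1], [-0.05, 0.05, 0], 255], [[0, 0, -1], [-0.06, 0.05, 0], 255], [[0, 0, -1], [-0.06, 0.05, 0], 255], [[0, 0, -1], [-0.06, 0.05, 0], 255]]'

```text
clock: 31.6
tcp_pos: [0.5047, 0.1368, 0.0263]
orientation: [-0.004, 0.033, 0.999, -0.0]
wrist_force: [-10.7, 1.2, 2.7]
finger_gap: -0.0002
grip_force: 5.1
```

```bash
python3 - <<'E'
from h import *
f=[]
for i in range(6): env.read_camera('top');s=env.get_state();f.append(s['wrist_force'])
print(s['clock'],s['tcp_pos'],np.mean(f,0).round(2),np.std(f,0).round(2),s['ft_torque'].round(2),s['orientation'].round(4))
print(tn(s['tcp_pos']))
E
```

```text
31.9 [0.50470206 0.13678179 0.02625663] [-10.    -0.04   2.59] [0.35 0.53 0.27] [0.06 1.98 0.01] [-4.200e-03  3.340e-02  9.994e-01 -3.000e-04]
(np.float64(0.487474728929608), np.float64(0.18921369478377315), np.float64(0.02625663043613836))
```

Request:
carry_out --steps '[[[0, 0, 0], [-0.02, 0, -0.01], 255], [[0, 0, 0], [-0.04, 0, -0.01], 255], [[0, 0, 0.1], [-0.06, 0, -0.02], 255], [[0, 0, 0.2], [-0.08, 0, -0.02], 255], [[0, 0, 0.3], [-0.1, 0, -0.03], 255], [[0, 0, 0.3], [-0.12, 0, -0.03], 255], [[0, 0, 0.4], [-0.14, 0, -0.03], 255], [[0, 0, 0.4], [-0.15, 0, -0.03], 255]]'

```text
clock: 32.9
tcp_pos: [0.5056, 0.1369, 0.0263]
orientation: [-0.005, 0.037, 0.999, -0.0]
wrist_force: [-10.6, 1.2, 2.3]
finger_gap: 0.0
grip_force: 5.6
```

Request:
carry_out --steps '[[[0, 0, 0], [-0.02, 0, -0.01], 255], [[0, 0, 0], [-0.04, 0, -0.01], 255], [[0, 0, 0.1], [-0.06, 0, -0.02], 255], [[0, 0, 0.2], [-0.08, 0, -0.02], 255], [[0, 0, 0.3], [-0.1, 0, -0.03], 255], [[0, 0, 0.3], [-0.12, 0, -0.03], 255], [[0, 0, 0.4], [-0.13, 0, -0.03], 255], [[0, 0, 0.4], [-0.13, 0, -0.03], 255]]'

```text
clock: 33.9
tcp_pos: [0.5063, 0.137, 0.0263]
orientation: [-0.005, 0.04, 0.999, 0.0]
wrist_force: [-11.1, 1.4, 1.4]
finger_gap: -0.0002
grip_force: 5.9
```

```bash
python3 gate.py 2.8; python3 - <<'E'
from h import *
f=[]
for i in range(3): env.read_camera('top');s=env.get_state();f.append(s['wrist_force'])
print(s['clock'],s['tcp_pos'],np.mean(f,0).round(2))
E
```

```text
34.0 (np.float64(-0.024482293626826954), np.float64(0.14247093615178932)) [-12.13   2.44   1.26]
gate deg [ 1.84757392 -0.0093108 ] 69
34.15 [0.50634845 0.13697575 0.02633825] [-11.89   2.1    1.69]
```

```bash
python3 - <<'E'
from h import *
snap('wrist','w6');snap('scene','s6')
w=cv2.imread('pics/w6.png')[60:400,150:490]; w=cv2.resize(w,(400,400))
s=cv2.resize(cv2.imread('pics/s6.png')[170:240,245:325],(400,350),interpolation=cv2.INTER_CUBIC)
tp=cv2.resize(cv2.imread('pics/tg.png')[165:265,270:370],(400,400),interpolation=cv2.INTER_CUBIC)
im=np.zeros((600,800,3),np.uint8); im[:400,:400]=w; im[:350,400:]=s; im[350:600,400:]=tp[120:370]
w2=cv2.resize(cv2.imread('pics/w6.png'),(320,200)); im[400:600,40:360]=w2
cv2.imwrite('pics/comp.png',im)
E
```

```text
(no output)
```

View pics/comp.png

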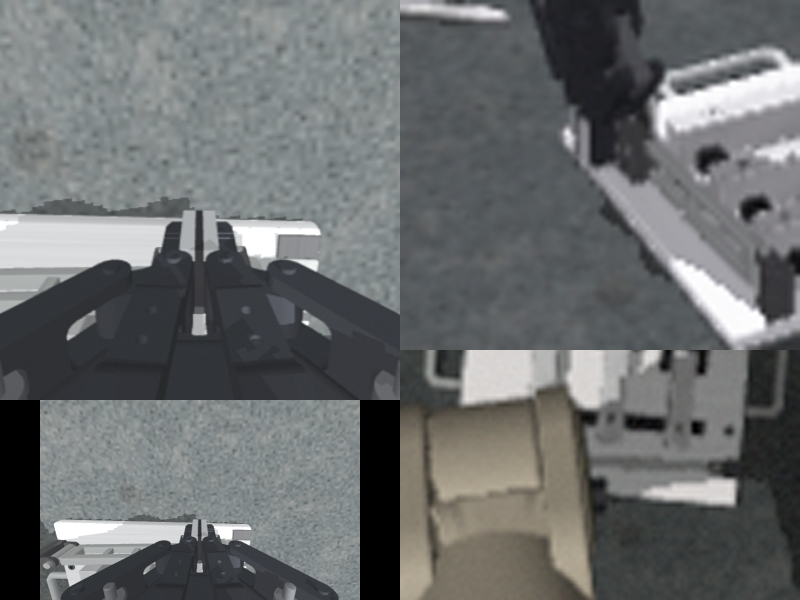

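The view (gripper at 170–230, 210–330 of the top left panel) shows the gate almost shut, with nothing else touching. I have about 7 mm of travel since the lip was met and the force is near the top of the ramp. To keep the push lower, I'll back off, shift 5 mm outwards for more leverage and push again.

Request:
carry_out --steps '[[[0, 0, 0], [0.2, 0, 0], 255], [[0, 0, 0], [0.4, 0, 0], 255], [[0, 0, 0], [0.7, 0, 0], 255], [[0, 0, 0], [1.2, 0, 0], 255], [[0, 0, 0], [1.5, 0.2, 0], 255], [[0, 0, 0], [1.5, 0.5, 0], 255], [[0, 0, 0], [1.5, 0.6, 0], 255], [[0, 0, 0], [1.5, 0.6, 0], 255]]'

```text
clock: 35.25
tcp_pos: [0.498, 0.1441, 0.0284]
orientation: [0.0, 0.04, 0.999, 0.0]
wrist_force: [-0.0, -1.0, 0.1]
finger_gap: -0.0001
grip_force: 0.0
```

```bash
python3 gate.py 2; python3 - <<'E'
from h import *
print(env.get_state()['tcp_pos'],env.get_state()['orientation'])
for u,v in [(388,78),(395,76),(415,76),(425,100),(360,132),(365,124),(400,132)]: print((u,v),np.round(tn(px('w4',u,v)),4))
plan(*G(3.0,-.030,.147,.027))
E
```

```text
35.35 (np.float64(-0.0354343731939906), np.float64(0.14841432775303412)) [-0.32  0.26 -0.25]
gate deg [3.60825678 0.03229726] 75
[0.49784886 0.14391742 0.02832275] [9.46677253e-05 4.04779303e-02 9.99180427e-01 4.93222092e-05]
(388, 78) [0.5086 0.2149 0.0461]
(395, 76) [0.5078 0.2178 0.0463]
(415, 76) [0.5077 0.2267 0.0458]
(425, 100) [0.5168 0.2389 0.0252]
(360, 132) [0.5316 0.2035 0.046 ]
(365, 124) [0.5283 0.2066 0.0395]
(400, 132) [0.5316 0.222  0.0457]
turn [ 0.01  0.01 -1.59] shift [-0.29 -0.19  0.13]
```

Request:
carry_out --steps '[[[0, 0, 0], [-0.2, 0, 0], 255], [[0, 0, 0], [-0.4, 0, 0], 255], [[0, 0, 0], [-0.55, 0, 0], 255], [[0, 0, 0], [-0.7, 0, 0], 255], [[0, 0, 0], [-0.85, 0, -0.02], 255], [[0, 0, 0], [-1, 0, -0.04], 255], [[0, 0, 0], [-1.1, 0, -0.06], 255], [[0, 0, 0], [-1.2, 0, -0.08], 255]]'

```text
clock: 36.35
tcp_pos: [0.5052, 0.1439, 0.0281]
orientation: [-0.004, 0.04, 0.999, 0.001]
wrist_force: [-9.0, 3.4, 3.9]
finger_gap: 0.0001
grip_force: 5.2
```

Request:
carry_out --steps '[[[0, 0, 0], [-0.03, 0, 0], 255], [[0, 0, 0.1], [-0.06, 0, -0.01], 255], [[0, 0, 0.2], [-0.09, 0, -0.01], 255], [[0, 0, 0.3], [-0.12, 0, -0.02], 255], [[0, 0, 0.4], [-0.15, 0, -0.02], 255], [[0, 0, 0.5], [-0.18, 0, -0.03], 255], [[0, 0, 0.6], [-0.2, 0, -0.03], 255], [[0, 0, 0.6], [-0.2, 0, -0.03], 255]]'

```text
clock: 37.35
tcp_pos: [0.5065, 0.144, 0.0281]
orientation: [-0.005, 0.045, 0.999, 0.001]
wrist_force: [-10.2, 4.6, 3.6]
finger_gap: -0.0002
grip_force: 5.5
```

Request:
carry_out --steps '[[[0, 0, 0], [-0.02, 0.02, -0.01], 255], [[0, 0, 0.1], [-0.04, 0.04, -0.02], 255], [[0, 0, 0.2], [-0.06, 0.06, -0.03], 255], [[0, 0, 0.3], [-0.08, 0.08, -0.04], 255], [[0, 0, 0.3], [-0.1, 0.09, -0.05], 255], [[0, 0, 0.4], [-0.12, 0.1, -0.06], 255], [[0, 0, 0.4], [-0.14, 0.1, -0.06], 255], [[0, 0, 0.4], [-0.15, 0.1, -0.06], 255]]'

```text
clock: 38.35
tcp_pos: [0.5072, 0.1442, 0.0282]
orientation: [-0.006, 0.049, 0.999, 0.0]
wrist_force: [-11.4, 2.3, 3.2]
finger_gap: 0.0002
grip_force: 5.7
```

Request:
carry_out --steps '[[[0, 0, 0], [-0.01, 0, 0], 255], [[0, 0, 0], [-0.02, 0, 0], 255], [[0, 0, 0], [-0.03, 0, 0], 255], [[0, 0, 0], [-0.04, 0, 0], 255], [[0, 0, 0], [-0.05, 0, 0], 255], [[0, 0, 0], [-0.06, 0, 0], 255], [[0, 0, 0], [-0.07, 0, 0], 255], [[0, 0, 0], [-0.08, 0, 0], 255]]'

```text
clock: 39.35
tcp_pos: [0.5078, 0.1441, 0.0282]
orientation: [-0.006, 0.049, 0.999, 0.0]
wrist_force: [-12.1, 3.1, 3.2]
finger_gap: -0.0002
grip_force: 5.9
```

Request:
carry_out --steps '[[[0, 0, 0], [-0.01, 0.01, -0.01], 255], [[0, 0, 0], [-0.01, 0.02, -0.02], 255], [[0, 0, 0], [-0.02, 0.03, -0.03], 255], [[0, 0, 0], [-0.03, 0.04, -0.04], 255], [[0, 0, 0], [-0.04, 0.05, -0.04], 255], [[0, 0, 0], [-0.05, 0.06, -0.04], 255], [[0, 0, 0], [-0.05, 0.06, -0.04], 255], [[0, 0, 0], [-0.05, 0.06, -0.04], 255]]'

```text
clock: 40.35
tcp_pos: [0.508, 0.1442, 0.0282]
orientation: [-0.006, 0.049, 0.999, -0.0]
wrist_force: [-12.1, 1.5, 1.8]
finger_gap: 0.0004
grip_force: 5.9
```

```bash
python3 - <<'E'
from h import *
f=[];g=[]
for i in range(4): env.read_camera('top');s=env.get_state();f.append(s['wrist_force']);g.append(s['grip_force'])
print(s['clock'],s['tcp_pos'],np.mean(f,0).round(2),g)
q=rot(s['orientation']); print(q.as_matrix().round(3), gl(s['tcp_pos'],1))
E
```

```text
40.55 [0.50796047 0.14417562 0.02817896] [-11.48   1.29   1.25] [5.925740841776133, 5.925728939473629, 5.926020238548517, 5.926070921123028]
[[-0.995  0.097 -0.012]
 [ 0.097  0.995  0.   ]
 [ 0.012 -0.001 -1.   ]] (np.float64(-0.027969532728969928), np.float64(0.14892057629790184))
```

Request:
carry_out --steps '[[[0, 0, 0], [-0.015, 0, 0], 255], [[0, 0, 0], [-0.03, 0, 0], 255], [[0, 0, 0], [-0.045, 0, 0], 255], [[0, 0, 0], [-0.06, 0, 0], 255], [[0, 0, 0], [-0.07, 0, 0], 255], [[0, 0, 0], [-0.08, 0, 0], 255], [[0, 0, 0], [-0.08, 0, 0], 255], [[0, 0, 0], [-0.08, 0, 0], 255]]'

```text
clock: 41.55
tcp_pos: [0.5113, 0.144, 0.0288]
orientation: [-0.004, 0.049, 0.999, -0.0]
wrist_force: [0.1, -0.3, -0.1]
finger_gap: 0.0001
grip_force: 0.0
```

The force collapsed, so the tongue has gone over the lip. Checking whether it latched.

```bash
python3 gate.py 0; python3 -c "
from h import *
s=env.get_state();print(tn(s['tcp_pos']))"
```

```text
41.65 (np.float64(-0.02384484692020166), np.float64(0.14889042524265025)) [-2.12  0.77 -1.69]
gate deg [-0.61189105 -0.0171579 ] 76
(np.float64(0.4966551530797983), np.float64(0.19739042524265024), np.float64(0.029890032069319214))
```

Request:
carry_out --steps '[[[0, 0, 0.1], [-0.03, 0, 0], 255], [[0, 0, 0.2], [-0.06, 0, 0], 255], [[0, 0, 0.3], [-0.09, 0, 0], 255], [[0, 0, 0.4], [-0.12, 0, 0], 255], [[0, 0, 0.4], [-0.15, 0, 0], 255], [[0, 0, 0.4], [-0.18, 0, 0], 255], [[0, 0, 0.4], [-0.2, 0, 0], 255], [[0, 0, 0.4], [-0.2, 0, 0], 255]]'

```text
clock: 42.65
tcp_pos: [0.5147, 0.144, 0.0298]
orientation: [-0.002, 0.053, 0.999, 0.0]
wrist_force: [-8.4, 2.1, 0.6]
finger_gap: -0.0
grip_force: 4.3
```

```bash
python3 gate.py -1; python3 - <<'E'
from h import *
g=[]
s=env.get_state();print(s['tcp_pos'],s['wrist_force'],s['grip_force'])
E
```

```text
42.75 (np.float64(-0.02639102579500698), np.float64(0.14850828354914297)) [-8.35  1.88  1.74]
gate deg [-0.71566918 -0.02788523] 77
[0.51474843 0.14399568 0.02983731] [-8.61445126  1.4937426   1.5760622 ] 4.276979528367519
```

Request:
carry_out --steps '[[[0, 0, 0], [0.1, 0, 0], 255], [[0, 0, 0], [0.3, 0, 0], 255], [[0, 0, 0], [0.6, 0, 0], 255], [[0, 0, 0], [1, 0, 0], 255], [[0, 0, 0], [2, 0, 0], 255], [[0, 0, 0], [3, 0, 0], 255], [[0, 0, 0], [4, 0, 0], 255], [[0, 0, 0], [5, 0, 0], 255]]'

```text
clock: 43.75
tcp_pos: [0.4668, 0.1492, 0.0305]
orientation: [0.0, 0.053, 0.999, 0.0]
wrist_force: [-0.8, 0.1, 0.4]
finger_gap: 0.0
grip_force: 0.0
```

```bash
python3 gate.py 0;python3 gate.py 0
```

```text
43.85 (np.float64(-0.07283930712832366), np.float64(0.14896212363181308)) [-0.53 -0.35  0.18]
gate deg [-0.61201797 -0.03054925] 86
43.95 (np.float64(-0.07116960664966872), np.float64(0.14911136427705207)) [0.24 0.71 0.36]
gate deg [-0.58078769 -0.03284942] 87
```

The gate stays at −0.6° after I let go, against −0.7° when pressed on the stop, so it's held behind the lip; earlier it sprang back. I'll lift clear and make a numeric check of the scene.

Request:
carry_out --steps '[[[0, 0, 0], [1, 0, -1], 255], [[0, 0, 0], [1, 0, -4], 255], [[0, 0, 0], [1, 0, -7], 255], [[0, 0, 0], [1, 0, -10], 255], [[0, 0, 0], [1, 0, -13], 255], [[0, 0, 0], [1, 0, -16], 255], [[0, 0, 0], [1, 0, -18], 255], [[0, 0, 0], [1, 0, -18], 255]]'

```text
clock: 44.95
tcp_pos: [0.4586, 0.1503, 0.2124]
orientation: [0.002, 0.053, 0.999, 0.0]
wrist_force: [0.9, 1.0, -0.1]
finger_gap: 0.0
grip_force: 0.0
```

Request:
carry_out --steps '[[[0, 0, 0], [-5, -4, 0], 255], [[0, 0, 0], [-10, -8, 0], 255], [[0, 0, 0], [-15, -12, 0], 255], [[0, 0, 0], [-20, -15, 0], 255], [[0, 0, 0], [-24, -15, 0], 255], [[0, 0, 0], [-24, -15, 0], 255], [[0, 0, 0], [-24, -15, 0], 255], [[0, 0, 0], [-24, -15, 0], 255]]'

```text
clock: 45.95
tcp_pos: [0.6794, -0.0236, 0.2107]
orientation: [-0.0, 0.052, 0.999, 0.0]
wrist_force: [0.6, -0.7, 0.0]
finger_gap: 0.0001
grip_force: 0.0
```

```bash
python3 gate.py 0; python3 - <<'E'
from h import *
snap('wrist','w7');s=env.get_state();print(s['clock'],s['tcp_pos'],np.abs(s['qvel']).max())
# raster of the latch region on the rack grid from wrist depth (height in mm, brightness)
d=np.load('pics/w7.npz');r=rot(d['q']);fx,fy,cx,cy=d['k']
def proj(p):
    c=r.inv().apply(np.array(p)-d['o']); return cx+fx*c[0]/-c[2],cy-fy*c[1]/-c[2]
for z,lab in((.046,'z46'),):
  print('cols n=.190...',[round(x,3) for x in np.arange(.19,.244,.003)])
  for tt in np.arange(.496,.540,.003):
    row=[]
    for nn in np.arange(.19,.244,.003):
        u,v=proj(T(tt,nn,z)); u,v=int(round(u)),int(round(v))
        row.append('%3d/%3d'%(d['p'][v,u].mean(),1000*px('w7',u,v)[2]) if 0<=v<400 and 0<=u<640 else '  -  ')
    print(round(tt,3),' '.join(row))
E
```

```text
46.05 (np.float64(0.15798759042664517), np.float64(-0.0003518576421077089)) [ 0.2   0.42 -0.12]
gate deg [-0.7234894 -0.0196223] 72
46.1 [ 0.6799549  -0.02372788  0.21133526] 0.007892297250455036
cols n=.190... [np.float64(0.19), np.float64(0.193), np.float64(0.196), np.float64(0.199), np.float64(0.202), np.float64(0.205), np.float64(0.208), np.float64(0.211), np.float64(0.214), np.float64(0.217), np.float64(0.22), np.float64(0.223), np.float64(0.226), np.float64(0.229), np.float64(0.232), np.float64(0.235), np.float64(0.238), np.float64(0.241)]
0.496   -     -     -     -     -     -     -     -     -     -     -     -     -     -     -     -     -     -  
0.499   -     -     -     -     -     -     -     -     -     -     -     -     -     -     -     -     -     -  
0.502   -     -     -     -     -     -     -     -     -     -     -     -     -     -     -     -     -     -  
0.505   -     -     -     -     -     -     -     -     -     -     -     -     -     -     -     -     -     -  
0.508   -     -     -     -     -     -     -     -     -     -     -     -     -     -     
[... 810 characters left out ...]
/ 45  43/ 44  72/ 17  73/ 21  74/ 27  74/ 32  74/ 40  73/ 44 181/ 46  85/  0  77/  0  73/  0  81/  0
0.529  30/ 35  78/ 35  93/ 35  77/ 38  41/ 39  44/ 38  44/ 41  81/ 17  67/ 21  73/ 27  72/ 33  73/ 39  73/ 43 186/ 45  89/  0  88/  0  82/  0  82/  0
0.532  77/ 20  75/ 22  14/ 29  18/ 37  68/ 42 179/ 47 179/ 45 181/ 47 182/ 47 184/ 45 184/ 46 184/ 45 184/ 47 202/ 45 118/  0  84/  0  79/  0  78/  0
0.535 203/ 42 141/ 14  75/ 29  70/ 38  62/ 41  60/ 42  59/ 41  59/ 41  59/ 42  59/ 41  59/ 41  57/ 42  61/ 41 170/ 22  80/  0  85/ -2  76/ -1  70/  0
0.538 207/ 41  90/ 21  61/ 30  60/ 31  60/ 29  60/ 32  60/ 29  62/ 29  61/ 30  60/ 31  74/ 31 171/ 20 186/ 22 187/ 22  91/  0  79/  0  79/  0  83/ -1
```

```bash
python3 -c "
from workcell import env
print(env.hand_in())"
```

```text
the job is handed in; nothing more can be done
None
```

The 125 mm bar lies in its slot and was let go without dropping. The gate is shut with the tongue out behind the strike lip, and the job was handed in at about 46 s; pushing the gate over the lip took about 12 N (highest wrist-force reading 12.1 N).

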